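# Slide the soldering pallet from the preheater onto the cooling dock

## Task

The solder on the board is still soft, so nothing may be lifted: first slide the cream-lidded pot off the mouth of the aluminium cooling dock and leave it standing wholly on the orange-and-white parking disc. Then take the black soldering pallet by its red end, slide it flat out of the grey preheater bay until it is fully clear, and let go of it on the open bench. Take it again by its plain end and slide it, red end first, into the cooling dock until the red end rests against the stop; leave the green-lidded jar and the solder spool where they stand.

Things in the scene. Friction and masses are not known exactly. Their poses are not given: they have to be found in the camera images.
- pallet: Black slab 120 x 50 x 12 mm (x, y, z), about 0.2 kg, a small green board fixed on the middle of its top (parts reach 24 mm up). Origin at the centre of the underside, on the bench at z = 0; x runs along its length to the end with the red stripe. Grip it across its 50 mm width about 40 mm from the origin. It starts in the bay, its x along the bay's x, up to 7 mm out.
- pallet_red_end (a point): Middle of the pallet's red end face, 60 mm from the pallet's origin along +x, 6 mm up.
- pallet_plain_end (a point): Middle of the pallet's plain end face, 60 mm from the pallet's origin along -x, 6 mm up.
- bay: Preheater bay, fixed. Origin on the bench at the pallet's centre when fully in; +x is the way out. A grey block 96 mm wide, 32 mm high (knob to 38) closes the back from x = -62 to -94 mm. Two dark rails, 12 mm wide, 11 mm high, 58 mm apart, run beside the pallet from the block to x = 0, so only its red half can be gripped there. Floor flush with the bench.
- dock: Aluminium cooling dock, fixed. Origin on the bench at the pallet's centre when home; +x points to the open side (home, the pallet's x points along the dock's -x). Two rails 12 mm wide, 11 mm high, 54 mm apart, run from the stop at x = -60 mm to x = 0, then flare to 76 mm apart (90 mm outside) at x = 21 mm. Floor flush with the bench, open on to x = 76 mm.
- dock_stop (a point): Middle of the dock's stop face, 60 mm from the dock's origin along its -x, 6 mm up; the middle of the pallet's red end comes here. The stop is rigid, 96 mm wide and 15 mm high, with cooling fins 22 mm high behind it to x = -86 mm.
- flux_pot: Small round pot with a cream lid, 46 to 49 mm in diameter and 26 mm high, 50 g, upright on the open floor of the dock about 36 mm from the dock's origin along +x. Origin at the centre of its underside.
- disc: Parking disc: flat sticker of 72 mm diameter, orange rim with white centre, flush with the bench. Origin at its centre.
- paste_jar: Bystander: small round jar with a green lid, 41 mm in diameter, 34 mm high, loose, on the edge of the blue mat. Origin at the centre of its underside. Leave it alone.
- solder_spool: Bystander: grey solder spool 66 mm across, 34 mm high, loose, on the edge of the blue mat (2 mm thick). Origin at the centre of its underside. Leave it alone.
Not all that is in view belongs to the job. Several things have the shape of the flux_pot; the one meant has the colours described above.

How it is judged:
By the outcome, as a careful person would: the job done as asked, in the order asked, and still so for the second after the job is handed in, with the robot touching nothing.
It also fails if it takes over 51 s, if anything falls off the work surface, if the arm or the gripper's body presses on something with over 40 N, if the wrist force passes 120 N, or if a joint passes its speed limit or range.

## Robot

A 6-joint arm with a two-finger parallel gripper is mounted at the origin on a cart in front of the work surface, level with it; the furniture and walls round the work are solid. World frame = base frame: x ahead of the robot, y to its left, z up, the work surface at z = 0. Lengths are in mm, angles in rad, forces in N, time in s.
With the tool pointing down it reaches from about 350 to 975 mm from the base axis. Payload 7.1 kg.
Tool frame: the origin (TCP) lies midway between the tips of the shut fingers; the grasp point (between the pads) lies ctrl.grip_point_offset behind it (ctrl.grip_point_offset is the distance from the TCP to the grasp point, in mm); z points along the fingers, y is the line along which they close (so a half turn about z gives the same grasp; the last joint's range is limited). The gripper opens to 88 mm and grips with 3 to 60 N. Pads are 20 mm wide; open, the fingers measure 115 mm over their backs; the gripper's body (75 mm by 178 mm) begins 61 mm behind the grasp point.
Start: joints at [-1.196, 0.423, 1.63, -0, 1.089, -0.019], TCP at [239.828, -577.137, 222.675] pointing down, gripper open.
Joint ranges: [-3, 3], [-0.9, 2.11], [0.09, 2.58], [-1.31, 4.45], [0.11, 2.69], [-2.54, 2.54]. Speed limits (rad/s): [2.39, 2.39, 3.01, 3.14, 3.14, 3.14].

## Interface

Orientations are given as a rotation vector (axis times angle).
In Python, from workcell import ctrl gives the robot as it stands.
- The arm moves only by the tool apply_moves, never from a script. Its argument "targets" is a list of rows, each an object of numbers: "tx", "ty", "tz": the shift along the world's x, y, z in m; "spin": the turn about the world's z in degrees. In form: [{"tx": .., "ty": .., "tz": .., "spin": ..}, ...]. A call has exactly 8 rows; each row is the pose to reach, as a shift and turn from the pose commanded when the call began; what a row does not reach only later rows make up. A row lasts 1/10 s, in which the tool goes at most 50 mm and 8.59 degrees, less where a joint would pass 70% of its speed; a pose out of reach is approached as far as the arm can. A call with a gripper value outside its range is refused whole. "gripper" is the closure, from -1 (fully open) to 1 (shut), set as the call begins (left out, the last holds). The fingers move at their own pace and stop on an object; the grip force is fixed at half the most. Time passes only in rows, so rows that repeat a pose let the fingers close, or fill a call up. It gives the time, the measured TCP pose, the force, the opening and the grip force at its end, in the units of the state.
- ctrl.get_obs(): the state, without advancing time (a new reading comes with each control period).
- ctrl.get_image(name): name is "scene" or "top" or "wrist"; returns the picture (420x560x3 uint8, red, green, blue); there is no depth.
- ctrl.get_calibration(name): a dict with "fov_y" (degrees; the focal length in pixels is half the picture's height over the tangent of half this angle, whatever the lens; pixels are square), "cx", "cy" (the principal point, pixels), "rvec" (rotation vector, rad) and "tvec" (3), from world to camera coordinates, as OpenCV has them. Camera axes: x right, y down, z forward; pixel columns grow to the right and rows downward; lengths in mm; the calibration is good to about 2 mm. A picture is of the moment at which its call begins: read the wrist's pose just before it. get_calibration takes no time and is no camera call; for the wrist camera it gives the pose at the moment of the call.
- ctrl.close_job(): hands the job in; it is judged then, once.
Trained networks look in the newest picture that a camera, given by its name, has taken for a name from the list of things; names that differ only in an ending like _2 or _b are one class to them, and where a whole thing is asked for, a point or a joint stands for the part that bears it (a point fixed in the world has none). Each returns a list of dicts, best first, with "score" (0 to 1); they miss things now and then, are a little off and sometimes report something else, mostly with a low value. They report only what shows in the picture. A call takes as long as a camera call. They do not tell look-alikes from the thing itself.
- ctrl.outline_of(name, camera): "pixels" (420x560 bool, what is visible of it) and "box" ([left, top, right, bottom] in pixels, round what is visible of it).
- ctrl.pinpoint(name, camera): "uv" ([column, row] in pixels: a listed point, or the origin of a listed thing).
The state is a dict: "t": time; "qpos": joint angles; "qvel": joint speeds; "joint_torque": joint torques, N m; "ee_pos": TCP position; "orientation": TCP orientation; "ft_force": force on the tool from outside, world axes, zero at the start; "moment": the same for the moment, N m; "width": finger opening in mm; "grasp_force": force on a finger pad.
Only numpy, scipy, OpenCV 4.12 (cv2) and the standard library are available. Lean on these libraries where they do the work, as an engineer would, in place of code of your own. Each camera call takes 0.05 s, during which the arm holds its last target. There are 200 camera calls.

## Working session

There is one attempt and no reset: what is moved stays moved. The work goes in short steps, Python scripts to look and compute and a tool call to move; the robot and the scene stay as the last step left them, time stands still between calls to the robot, and variables do not carry over. Pictures are saved under pics/ and viewed, at most 10 in all, crops included, and the job is handed in when it is done.

Besides the shell and the picture viewer there is one more tool, called after "Request:" as a command line: name --argument value ..., lists and objects as JSON in quotes. apply_moves: Moves the arm, as the interface text tells. Its arguments: {"type":"object","properties":{"targets":{"type":"array"},"gripper":{"type":"number"}},"required":["targets"]}

```bash
mkdir -p pics; ls
cat > h.py <<'E'
import numpy as np, cv2
from workcell import ctrl
def cal(n):
    c=ctrl.get_calibration(n); f=210/np.tan(np.radians(c['fov_y'])/2)
    K=np.array([[f,0,c['cx']],[0,f,c['cy']],[0,0,1.]]); R=cv2.Rodrigues(np.array(c['rvec'],float))[0]
    return K,R,np.array(c['tvec'],float).ravel()
def w(uv,z,C):
    K,R,t=C; d=R.T@np.linalg.solve(K,[uv[0],uv[1],1.]); o=-R.T@t
    return o+d*(z-o[2])/d[2]
def px(p,C):
    K,R,t=C; q=K@(R@np.array(p,float)+t); return q[:2]/q[2]
def save(n,im): cv2.imwrite('pics/'+n+'.png',cv2.cvtColor(im,cv2.COLOR_RGB2BGR))
E
python3 - <<'E'
from h import *
o=ctrl.get_obs();print({k:np.round(v,3) for k,v in o.items()},ctrl.grip_point_offset)
a=ctrl.get_image('top');save('top',a);b=ctrl.get_image('scene');save('scene',b)
C={n:cal(n) for n in('top','scene')}
for n in C: print(n,'cam',np.round(-C[n][1].T@C[n][2]))
Z=dict(pallet_red_end=6,pallet_plain_end=6,dock_stop=6)
for nm in ['pallet','pallet_red_end','pallet_plain_end','bay','dock','dock_stop','flux_pot','disc','paste_jar','solder_spool']:
  for n in C:
    for r in ctrl.pinpoint(nm,n)[:4]:
      print(nm,n,round(r['score'],2),np.round(r['uv'],1),np.round(w(r['uv'],Z.get(nm,0),C[n])[:2],1))
E
```

```text
pics
{'t': np.float64(0.0), 'qpos': array([-1.196,  0.424,  1.631, -0.   ,  1.089, -0.019]), 'qvel': array([ 0.   ,  0.001, -0.   ,  0.   , -0.001,  0.001]), 'joint_torque': array([ 2.0000e-03, -5.4462e+01, -2.7367e+01,  6.4000e-02,  2.3000e-02,
       -0.0000e+00]), 'ee_pos': array([ 239.634, -576.637,  221.914]), 'orientation': array([-3.079, -0.614,  0.   ]), 'ft_force': array([0.148, 0.645, 0.937]), 'moment': array([ 0.023,  0.016, -0.043]), 'grasp_force': np.float64(0.0), 'width': np.float64(87.785)} 18.700000000000003
top cam [491.  51. 935.]
scene cam [ 24. 478. 579.]
pallet top 0.9 [244.1 212.1] [582.1 162.1]
pallet scene 0.74 [214.1 247.5] [626.5 202.7]
pallet scene 0.59 [244.  256.4] [568.1 168.8]
pallet_red_end top 0.55 [257.5 235.8] [525.1 129.5]
pallet_red_end scene 0.83 [272.8 256. ] [529.5 126.7]
pallet_plain_end top 0.83 [230.  195.4] [621.8 195.4]
pallet_plain_end scene 0.71 [214.5 245.6] [624.8 202.1]
bay top 0.77 [242. 215.] [575.2 167.1]
bay scene 0.86 [242.7 255.2] [572.5 169. ]
dock top 0.59 [346.8 266.8] [451.4 -80.2]
dock scene 0.71 [378.1 237.5] [448.6 -83.3]
dock scene 0.48 [213.  247.5] [627.9 204.5]
dock_stop scene 0.69 [397.3 229. ] [ 438.9 -129.9]
flux_pot top 0.86 [195.4 251. ] [490.  277.8]
flux_pot top 0.79 [371.9 222.5] [ 555.3 -141.5]
flux_pot top 0.69 [331.4 267.7] [449.5 -44.1]
flux_pot scene 0.66 [365.9 243.4] [450.8 -49.9]
flux_pot scene 0.64 [214.9 306.8] [491.4 277.8]
flux_pot scene 0.61 [357.4 203.4] [ 560.4 -134.6]
disc top 0.8 [316.6 203.7] [601.1 -11.3]
disc top 0.56 [243.4 211.4] [583.8 163.8]
disc scene 0.69 [304.7 214.8] [600.1 -11.2]
paste_jar top 0.52 [301.2 161.7] [703.4  24.5]
paste_jar scene 0.82 [265.5 200. ] [698.9  25.6]
paste_jar scene 0.71 [379.4 238.2] [445.5 -83.8]
solder_spool top 0.93 [351.9 164. ] [696.6 -97.3]
solder_spool scene 0.89 [302.2 183.5] [701.5 -86. ]
solder_spool scene 0.58 [242.7 256. ] [570.6 170.3]
```

View pics/top.png

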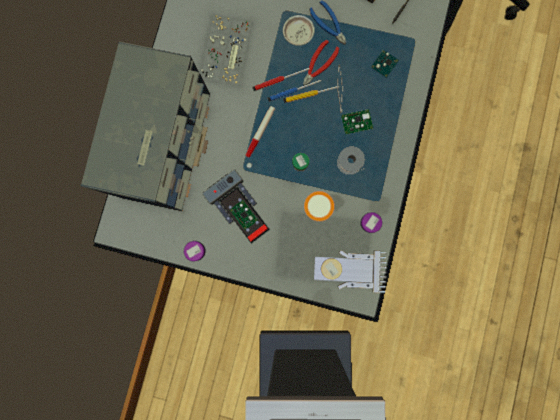

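View pics/scene.png

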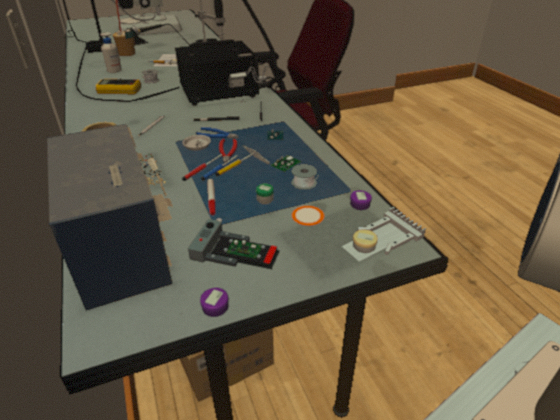

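The top picture shows three pots of this shape. Two are purple, at (195,251) and (372,222), and one is cream-lidded, at (331,268) on the dock floor. The cream one fits the description. The disc is at (319,206), the pallet's red end at (258,233) and the stop at (378,270). In the scene picture the cream pot is at (365,240). I'll move over it and confirm in the wrist picture.

Request:
apply_moves --targets '[{"tx": 0.2,"ty": 0.5,"tz": 0.08,"spin": 67},{"tx": 0.2,"ty": 0.5,"tz": 0.08,"spin": 67},{"tx": 0.2,"ty": 0.5,"tz": 0.08,"spin": 67},{"tx": 0.2,"ty": 0.5,"tz": 0.08,"spin": 67},{"tx": 0.2,"ty": 0.5,"tz": 0.08,"spin": 67},{"tx": 0.2,"ty": 0.5,"tz": 0.08,"spin": 67},{"tx": 0.2,"ty": 0.5,"tz": 0.08,"spin": 67},{"tx": 0.2,"ty": 0.5,"tz": 0.08,"spin": 67}]' --gripper -1

```text
t: 1.9
ee_pos: [387.1, -208.0, 282.1]
orientation: [2.223, 2.218, 0.0]
ft_force: [1.7, 0.0, -0.2]
width: 87.7
grasp_force: 0.0
```

Request:
apply_moves --targets '[{"tx": 0.05,"ty": 0.16,"tz": 0.01},{"tx": 0.05,"ty": 0.16,"tz": 0.01},{"tx": 0.05,"ty": 0.16,"tz": 0.01},{"tx": 0.05,"ty": 0.16,"tz": 0.01},{"tx": 0.05,"ty": 0.16,"tz": 0.01},{"tx": 0.05,"ty": 0.16,"tz": 0.01},{"tx": 0.05,"ty": 0.16,"tz": 0.01},{"tx": 0.05,"ty": 0.16,"tz": 0.01}]'

```text
validation failed for argument at $.ta...
```

```bash
cat > look.py <<'E'
import sys
from h import *
n=sys.argv[1]
ob=ctrl.get_obs();C=cal('wrist');im=ctrl.get_image('wrist');save(n,cv2.resize(im,(784,588)));np.savez(n,im=im,K=C[0],R=C[1],t=C[2])
print('t',ob['t'],np.round(ob['ee_pos'],1),np.round(ob['orientation'],3),'cam',np.round(-C[1].T@C[2]),'axis',np.round(C[1][2],2))
Z=dict(pallet_red_end=6,pallet_plain_end=6,dock_stop=6)
for nm in sys.argv[2:]:
    for r in ctrl.pinpoint(nm,'wrist')[:3]:
      print(nm,round(r['score'],2),np.round(r['uv'],1),np.round(w(r['uv'],Z.get(nm,0),C)[:2],1))
E
python3 look.py w1 dock dock_stop flux_pot disc pallet pallet_red_end
```

```text
t 1.9 [ 387.1 -208.   282.1] [2.223 2.218 0.   ] cam [ 388. -124.  445.] axis [ 0.   -0.3  -0.95]
dock 0.92 [314.5  77.5] [444.4 -79.6]
dock_stop 0.78 [309.3 123.9] [ 438.8 -139.4]
flux_pot 0.67 [392.9 116.7] [ 555.6 -130.1]
flux_pot 0.59 [316.8  45.2] [445.8 -40.7]
flux_pot 0.23 [436.8  21.4] [598.  -13.8]
disc 0.67 [434.3  19.3] [594.4 -11.4]
```

View pics/w1.png

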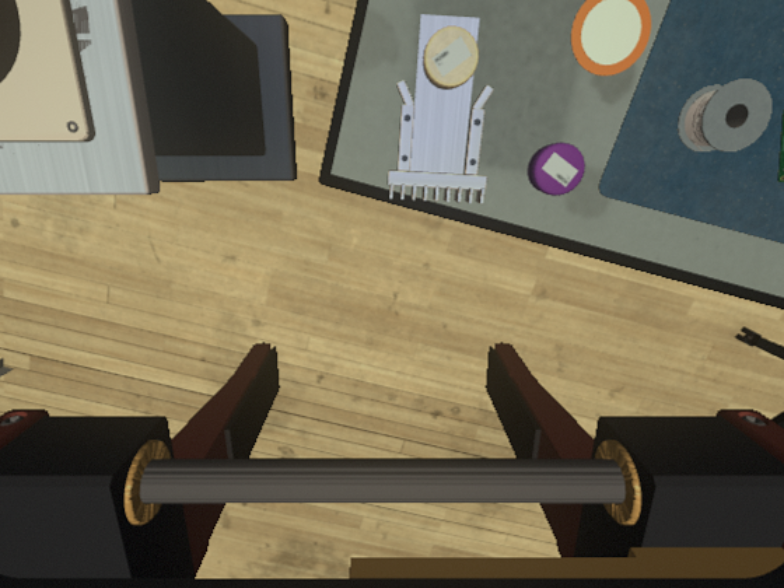

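The cream-lidded pot is at (450,57) in the enlarged wrist view, on the dock floor beyond the rails, which confirms it is the one meant. The purple pot at (558,168) is a look-alike. The disc is at (612,34).

Request:
apply_moves --targets '[{"tx": 0.05,"ty": 0.19,"tz": 0,"spin": 0},{"tx": 0.05,"ty": 0.19,"tz": 0,"spin": 0},{"tx": 0.05,"ty": 0.19,"tz": 0,"spin": 0},{"tx": 0.05,"ty": 0.19,"tz": 0,"spin": 0},{"tx": 0.05,"ty": 0.19,"tz": 0,"spin": 0},{"tx": 0.05,"ty": 0.19,"tz": 0,"spin": 0},{"tx": 0.05,"ty": 0.19,"tz": 0,"spin": 0},{"tx": 0.05,"ty": 0.19,"tz": 0,"spin": 0}]'

```text
t: 3.05
ee_pos: [436.5, -21.5, 281.3]
orientation: [-2.233, -2.209, 0.001]
ft_force: [0.4, 0.6, 0.0]
width: 88.0
grasp_force: 0.0
```

```bash
python3 look.py w2 dock dock_stop flux_pot disc pallet pallet_red_end
```

```text
t 3.05 [436.5 -21.5 281.3] [-2.233e+00 -2.209e+00  1.000e-03] cam [438.  63. 444.] axis [-0.   -0.3  -0.95]
dock 0.87 [279.7 208.4] [447.1 -77. ]
dock_stop 0.71 [276.2 251.5] [ 441.2 -146.1]
flux_pot 0.7 [279.6 184.3] [447.1 -39.4]
flux_pot 0.6 [347.7 241.8] [ 554.2 -133.3]
disc 0.93 [380.8 165. ] [594.6 -12.2]
pallet 0.98 [377.8  27.6] [573.6 164.6]
pallet 0.28 [280.  186.1] [447.6 -42.2]
pallet_red_end 0.63 [342.   61.6] [528.9 124.6]
```

View pics/w2.png

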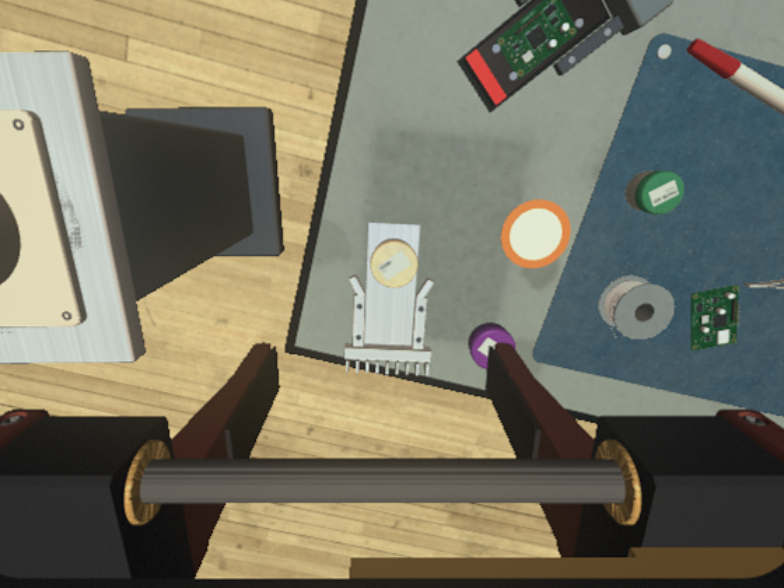

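```bash
cat > m.py <<'E'
from h import *
d=np.load('w2.npz');C=(d['K'],d['R'],d['t']);im=d['im'];hsv=cv2.cvtColor(im,cv2.COLOR_RGB2HSV)
def blob(lo,hi,box):
    m=cv2.inRange(hsv,lo,hi);k=np.zeros_like(m);x0,y0,x1,y1=box;k[y0:y1,x0:x1]=m[y0:y1,x0:x1]
    c=max(cv2.findContours(k,0,1)[0],key=cv2.contourArea);return c.reshape(-1,2)
for nm,lo,hi,box,z in [('disc',(5,120,120),(20,255,255),(340,130,420,200),0),('lid',(12,40,120),(32,255,255),(255,160,310,215),26)]:
    c=blob(lo,hi,box);P=np.array([w(p,z,C)[:2] for p in c],np.float32);print(nm,cv2.minEnclosingCircle(P),len(c))
for nm,p,z in [('floorTL',(369,223),0),('floorTR',(420,225),0),('stopL',(345,348),15),('stopR',(432,349),15),('flareLtip',(352,279),11),('flareRtip',(431,280),11),('railLend',(354,347),11),('railRend',(424,347),11)]:
    print(nm,np.round(w(np.array(p)/1.4,z,C)[:2],1))
c=blob((0,150,120),(6,255,255),(320,20,370,85));r=cv2.minAreaRect(c.astype(np.float32));P=np.array([w(p,12,C)[:2] for p in cv2.boxPoints(r)]);print('red',np.round(P,1))
print('arm/red rect');[print(np.round(w(np.array(p)/1.4,12,C)[:2],1)) for p in [(458,62),(491,111)]]
big=cv2.resize(im[0:290,230:400],None,fx=3.4,fy=2.0*1.0) if 0 else None
save('w2c',np.hstack([cv2.resize(im[150:275,240:320],(384,600)),cv2.resize(im[0:85,315:370],(388,600))]))
E
python3 m.py
```

```text
disc ((596.9263305664062, -15.284560203552246), 36.047157287597656) 137
lid ((448.69964599609375, -38.79644775390625), 24.504106521606445) 96
floorTL [424.   -2.1]
floorTR [476.8  -4.8]
stopL [ 395.4 -136.4]
stopR [ 490.9 -138.6]
flareLtip [405.3 -59. ]
flareRtip [488.4 -61. ]
railLend [ 405.  -137.2]
railRend [ 482.5 -137.9]
red [[512.7 148.7]
 [523.3 154.8]
 [554.4 114.3]
 [543.6 107.8]]
arm/red rect
[507.7 143.8]
[540.2 102.6]
```

View pics/w2c.png

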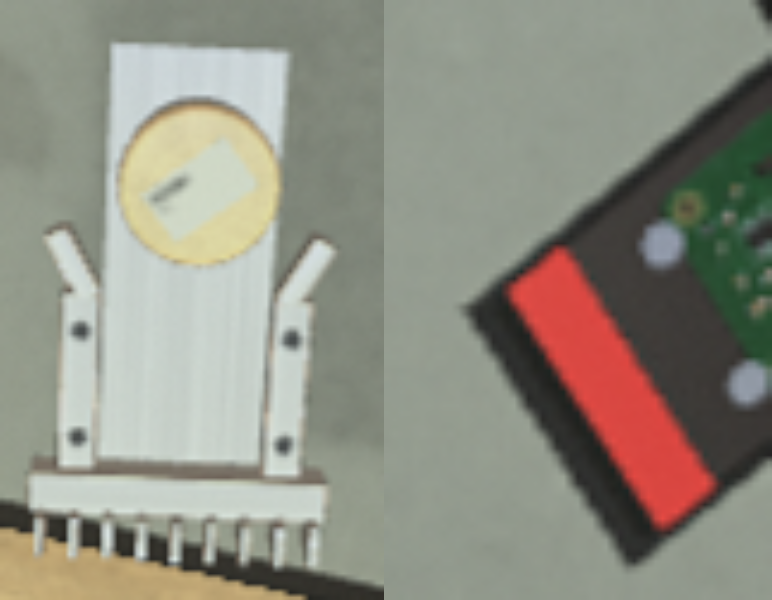

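```bash
cat > m2.py <<'E'
from h import *
d=np.load('w2.npz');C=(d['K'],d['R'],d['t'])
L=lambda x,y:(240+x/4.8,150+y/4.8); Rr=lambda x,y:(315+(x-384)/7.055,y/7.055)
for nm,p,z in [('fTL',L(111,43),0),('fTR',L(289,52),0),('fBL',L(97,460),0),('fBR',L(260,466),0),('railLi0',L(97,290),11),('railRi0',L(277,300),11),('railLi1',L(95,468),11),('railRi1',L(264,475),11),('stL',L(30,474),15),('stR',L(326,484),15),
 ('flLo',L(45,236),11),('flRo',L(335,246),11),
 ('pA0',Rr(465,308),0),('pB0',Rr(632,565),0),('stripeA',Rr(508,288),12),('stripeB',Rr(660,530),12),('sideA',Rr(760,65),12),('sideB',Rr(770,447),12)]:
    print(nm,np.round(w(p,z,C)[:2],1))
E
python3 m2.py
```

```text
fTL [423.3  -1.7]
fTR [477.1  -4.9]
fBL [ 416.  -138.8]
fBR [ 469.8 -141.6]
railLi0 [417.8 -76.4]
railRi0 [473.7 -80.2]
railLi1 [ 415.8 -136.7]
railRi1 [ 470.3 -139.7]
stL [ 395.2 -136.7]
stR [ 490.  -141.2]
flLo [402.3 -58.8]
flRo [491.3 -62.9]
pA0 [508.7 146.8]
pB0 [542.4 102.7]
stripeA [514.3 147.7]
stripeB [544.3 107.5]
sideA [556.5 181.8]
sideB [563.4 121.3]
```

The crop shows the cream lid on the dock floor, both rails, and the pallet's red end clear of the bay. I'm moving over the pot.

Request:
apply_moves --targets '[{"tx": 0.012,"ty": -0.017,"tz": -0.05,"spin": -2.5},{"tx": 0.012,"ty": -0.017,"tz": -0.1,"spin": -2.5},{"tx": 0.012,"ty": -0.017,"tz": -0.15,"spin": -2.5},{"tx": 0.012,"ty": -0.017,"tz": -0.19,"spin": -2.5},{"tx": 0.012,"ty": -0.017,"tz": -0.22,"spin": -2.5},{"tx": 0.012,"ty": -0.017,"tz": -0.22,"spin": -2.5},{"tx": 0.012,"ty": -0.017,"tz": -0.22,"spin": -2.5},{"tx": 0.012,"ty": -0.017,"tz": -0.22,"spin": -2.5}]'

```text
t: 4.2
ee_pos: [450.2, -36.9, 63.0]
orientation: [2.276, 2.162, 0.003]
ft_force: [-0.2, -0.1, -0.1]
width: 87.7
grasp_force: 0.0
```

```bash
python3 look.py w3 dock dock_stop flux_pot
```

```text
t 4.2 [450.2 -36.9  63. ] [2.276 2.162 0.003] cam [455.  47. 226.] axis [-0.01 -0.3  -0.95]
dock 0.81 [267.9 275.3] [444.8 -81.8]
flux_pot 0.9 [267.5 229.5] [446.7 -41. ]
```

View pics/w3.png

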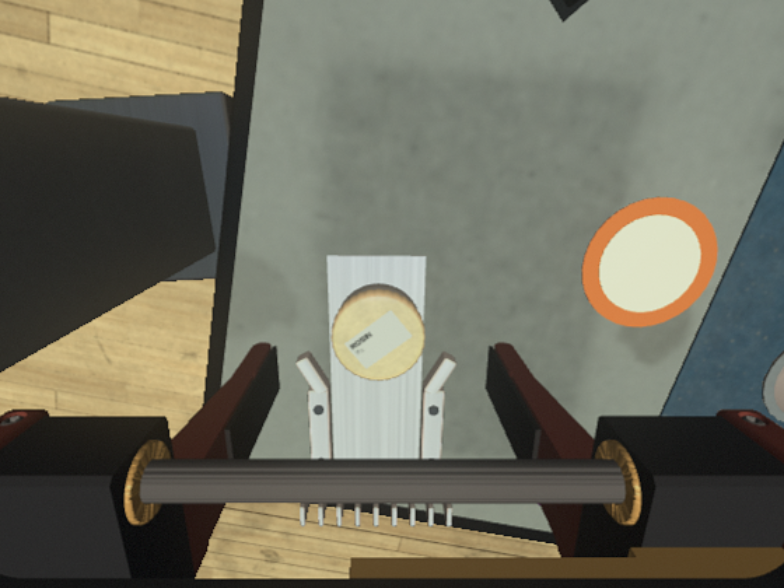

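The wrist view from 63 mm shows the lid at (378,332) between the fingers and the disc at (651,261).

```bash
cat > m3.py <<'E'
from h import *
d=np.load('w3.npz');C=(d['K'],d['R'],d['t']);im=d['im'];hsv=cv2.cvtColor(im,cv2.COLOR_RGB2HSV)
def circ(lo,hi,box,z):
    m=cv2.inRange(hsv,lo,hi);k=np.zeros_like(m);x0,y0,x1,y1=box;k[y0:y1,x0:x1]=m[y0:y1,x0:x1]
    c=max(cv2.findContours(k,0,1)[0],key=cv2.contourArea).reshape(-1,2)
    return cv2.minEnclosingCircle(np.array([w(p,z,C)[:2] for p in c],np.float32))
print(circ((5,120,120),(20,255,255),(380,120,540,260),0),circ((12,40,150),(32,255,255),(225,195,310,275),26))
for p in [(327,256),(426,256)]: print(w(np.array(p)/1.4,0,C)[:2])
for p in [(297,361),(455,361)]: print(w(np.array(p)/1.4,11,C)[:2])
E
python3 m3.py
```

```text
((597.2345581054688, -15.630999565124512), 36.22346115112305) ((448.6280517578125, -39.00654602050781), 24.6409969329834)
[423.30466808  -2.01141066]
[476.58992962  -4.75549252]
[402.88625335 -58.0279449 ]
[490.4524604  -62.60401627]
```

Request:
apply_moves --targets '[{"tx": -0.001,"ty": -0.002,"tz": -0.02,"spin": 0},{"tx": -0.001,"ty": -0.002,"tz": -0.04,"spin": 0},{"tx": -0.001,"ty": -0.002,"tz": -0.05,"spin": 0},{"tx": -0.001,"ty": -0.002,"tz": -0.055,"spin": 0},{"tx": -0.001,"ty": -0.002,"tz": -0.057,"spin": 0},{"tx": -0.001,"ty": -0.002,"tz": -0.057,"spin": 0},{"tx": -0.001,"ty": -0.002,"tz": -0.057,"spin": 0},{"tx": -0.001,"ty": -0.002,"tz": -0.057,"spin": 0}]'

```text
t: 5.2
ee_pos: [448.2, -38.8, 4.9]
orientation: [2.277, 2.163, 0.001]
ft_force: [0.4, 0.2, -0.2]
width: 87.6
grasp_force: 0.0
```

Request:
apply_moves --targets '[{"tx": 0,"ty": 0,"tz": 0,"spin": 0},{"tx": 0,"ty": 0,"tz": 0,"spin": 0},{"tx": 0,"ty": 0,"tz": 0,"spin": 0},{"tx": 0,"ty": 0,"tz": 0,"spin": 0},{"tx": 0,"ty": 0,"tz": 0,"spin": 0},{"tx": 0,"ty": 0,"tz": 0,"spin": 0},{"tx": 0,"ty": 0,"tz": 0,"spin": 0},{"tx": 0,"ty": 0,"tz": 0,"spin": 0}]' --gripper 1

```text
t: 6.0
ee_pos: [447.8, -38.8, 4.4]
orientation: [-2.278, -2.164, 0.0]
ft_force: [0.1, -0.3, -0.1]
width: 45.7
grasp_force: 30.0
```

Request:
apply_moves --targets '[{"tx": 0,"ty": 0.01,"tz": 0,"spin": 0},{"tx": 0.004,"ty": 0.024,"tz": 0,"spin": 0},{"tx": 0.014,"ty": 0.036,"tz": 0,"spin": 0},{"tx": 0.03,"ty": 0.042,"tz": 0,"spin": 0},{"tx": 0.048,"ty": 0.042,"tz": 0,"spin": 0},{"tx": 0.066,"ty": 0.04,"tz": 0,"spin": 0},{"tx": 0.084,"ty": 0.036,"tz": 0,"spin": 0},{"tx": 0.1,"ty": 0.032,"tz": 0,"spin": 0}]'

```text
t: 6.8
ee_pos: [548.7, -5.9, 4.5]
orientation: [2.277, 2.164, 0.0]
ft_force: [-2.0, -0.3, 1.4]
width: 45.4
grasp_force: 30.0
```

Request:
apply_moves --targets '[{"tx": 0.016,"ty": -0.003,"tz": 0,"spin": 0},{"tx": 0.03,"ty": -0.006,"tz": 0,"spin": 0},{"tx": 0.04,"ty": -0.008,"tz": 0,"spin": 0},{"tx": 0.046,"ty": -0.009,"tz": 0,"spin": 0},{"tx": 0.049,"ty": -0.009,"tz": 0,"spin": 0},{"tx": 0.049,"ty": -0.009,"tz": 0,"spin": 0},{"tx": 0.049,"ty": -0.009,"tz": 0,"spin": 0},{"tx": 0.049,"ty": -0.009,"tz": 0,"spin": 0}]'

```text
t: 7.6
ee_pos: [596.5, -15.5, 4.5]
orientation: [-2.277, -2.164, 0.0]
ft_force: [-1.4, 1.5, 2.9]
width: 45.4
grasp_force: 30.0
```

Request:
apply_moves --targets '[{"tx": 0,"ty": 0,"tz": 0,"spin": 0},{"tx": 0,"ty": 0,"tz": 0,"spin": 0},{"tx": 0,"ty": 0,"tz": 0,"spin": 0},{"tx": 0,"ty": 0,"tz": 0,"spin": 0},{"tx": 0,"ty": 0,"tz": 0,"spin": 0},{"tx": 0,"ty": 0,"tz": 0,"spin": 0},{"tx": 0,"ty": 0,"tz": 0,"spin": 0},{"tx": 0,"ty": 0,"tz": 0,"spin": 0}]' --gripper -1

```text
t: 8.4
ee_pos: [596.8, -15.8, 4.5]
orientation: [2.278, 2.164, 0.0]
ft_force: [-0.3, 0.1, 0.3]
width: 87.8
grasp_force: 0.0
```

Request:
apply_moves --targets '[{"tx": 0,"ty": 0,"tz": 0.045,"spin": 0},{"tx": 0,"ty": 0.02,"tz": 0.08,"spin": -8},{"tx": -0.01,"ty": 0.05,"tz": 0.11,"spin": -16},{"tx": -0.03,"ty": 0.09,"tz": 0.12,"spin": -24},{"tx": -0.045,"ty": 0.13,"tz": 0.12,"spin": -32},{"tx": -0.055,"ty": 0.152,"tz": 0.12,"spin": -40},{"tx": -0.055,"ty": 0.152,"tz": 0.12,"spin": -48},{"tx": -0.055,"ty": 0.152,"tz": 0.12,"spin": -50}]'

```text
t: 9.2
ee_pos: [541.3, 137.3, 124.6]
orientation: [2.98, 0.995, 0.0]
ft_force: [0.1, -0.4, 0.4]
width: 87.6
grasp_force: 0.0
```

```bash
python3 look.py w4 pallet pallet_red_end flux_pot disc
python3 - <<'E'
from h import *
C=cal('top');ctrl.get_image('top')
for n in('flux_pot','disc'): print(n,[(round(r['score'],2),np.round(w(r['uv'],0,C)[:2],1)) for r in ctrl.pinpoint(n,'top')])
E
```

```text
t 9.2 [541.3 137.3 124.6] [2.98  0.995 0.   ] cam [609. 188. 288.] axis [-0.24 -0.18 -0.95]
pallet 0.74 [272.9 159.3] [575.8 162.7]
pallet_red_end 0.84 [274.6 224.2] [526.7 123.7]
flux_pot 0.82 [425.8 249.7] [596.2 -19. ]
flux_pot 0.62 [120.3 156.1] [492.4 278.5]
flux_pot 0.44 [272.5 224.3] [523.6 123.9]
flux_pot [(0.77, array([596.2, -24.3])), (0.64, array([ 552.9, -138.9]))]
disc [(0.67, array([603.3, -10.9]))]
```

View pics/w4.png

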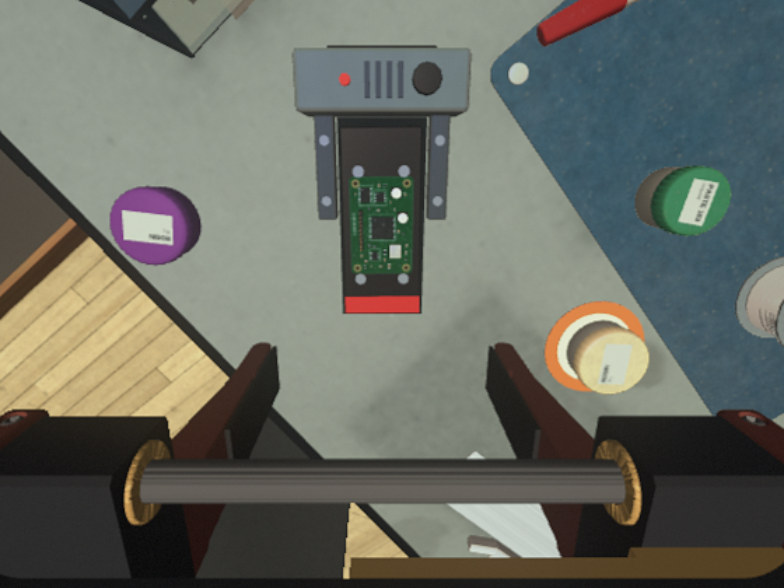

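The pallet sits straight in the bay, with its red stripe at (382,304) and its plain end at row 126. The cream pot is at (610,355) on the disc, shifted in the picture by parallax.

```bash
cat > m4.py <<'E'
from h import *
d=np.load('w4.npz');C=(d['K'],d['R'],d['t']);im=d['im'];hsv=cv2.cvtColor(im,cv2.COLOR_RGB2HSV)
m=cv2.inRange(hsv,(12,40,130),(32,255,255));k=np.zeros_like(m);k[225:285,400:470]=m[225:285,400:470]
c=max(cv2.findContours(k,0,1)[0],key=cv2.contourArea).reshape(-1,2)
print('lid+side',np.round(np.mean([w(p,26,C)[:2] for p in c],0),1),cv2.minEnclosingCircle(np.array([w(p,26,C)[:2] for p in c],np.float32)))
f=lambda x,y,z=12:w((x/1.4,y/1.4),z,C)[:2]
P=[f(344,313),f(421,313),f(339,127),f(424,127)];print(np.round(P,1))
r=(P[0]+P[1])/2;b=(P[2]+P[3])/2;v=r-b;print('red',r,'plain',b,np.linalg.norm(v),np.degrees(np.arctan2(v[1],v[0])), np.linalg.norm(P[0]-P[1]))
for q in [(336,219),(428,219)]: print('rail end inner',np.round(f(*q,11),1))
o=np.array([541.3,137.3]);u=v/np.linalg.norm(v);n=np.array([-u[1],u[0]]);print('tcp rel to pallet mid: along',(o-(r+b)/2)@u,'across',(o-r)@n)
E
python3 m4.py
```

```text
lid+side [597.5  -9. ] ((597.00732421875, -7.000401973724365), 33.6003532409668)
[[512.3 147.6]
 [544.1 105.4]
 [607.6 219. ]
 [638.3 178.2]]
red [528.18277744 126.49034173] plain [622.97787443 198.58295101] 119.09431021731008 -142.74665203454538 52.80521826016078
rail end inner [561.3 188.8]
rail end inner [596.9 141.6]
tcp rel to pallet mid: along 42.56275970708555 across -0.663741220907613
```

Request:
apply_moves --targets '[{"tx": 0,"ty": 0,"tz": -0.035,"spin": 0},{"tx": 0,"ty": 0,"tz": -0.075,"spin": 0},{"tx": 0,"ty": 0,"tz": -0.1,"spin": 0},{"tx": 0,"ty": 0,"tz": -0.115,"spin": 0},{"tx": 0,"ty": 0,"tz": -0.12,"spin": 0},{"tx": 0,"ty": 0,"tz": -0.122,"spin": 0},{"tx": 0,"ty": 0,"tz": -0.122,"spin": 0},{"tx": 0,"ty": 0,"tz": -0.122,"spin": 0}]'

```text
t: 10.4
ee_pos: [542.7, 136.4, 3.6]
orientation: [2.978, 0.998, 0.003]
ft_force: [-0.1, 0.8, -0.6]
width: 87.9
grasp_force: 0.0
```

Request:
apply_moves --targets '[{"tx": 0,"ty": 0,"tz": 0,"spin": 0},{"tx": 0,"ty": 0,"tz": 0,"spin": 0},{"tx": 0,"ty": 0,"tz": 0,"spin": 0},{"tx": 0,"ty": 0,"tz": 0,"spin": 0},{"tx": 0,"ty": 0,"tz": 0,"spin": 0},{"tx": 0,"ty": 0,"tz": 0,"spin": 0},{"tx": 0,"ty": 0,"tz": 0,"spin": 0},{"tx": 0,"ty": 0,"tz": 0,"spin": 0}]' --gripper 1

```text
t: 11.2
ee_pos: [541.6, 136.3, 2.5]
orientation: [-2.979, -0.998, 0.001]
ft_force: [-1.5, 1.6, 2.8]
width: 49.4
grasp_force: 29.9
```

Request:
apply_moves --targets '[{"tx": -0.008,"ty": -0.006,"tz": 0,"spin": 0},{"tx": -0.0199,"ty": -0.0151,"tz": 0,"spin": 0},{"tx": -0.0318,"ty": -0.0242,"tz": 0,"spin": 0},{"tx": -0.0438,"ty": -0.0333,"tz": 0,"spin": 0},{"tx": -0.0557,"ty": -0.0424,"tz": 0,"spin": 0},{"tx": -0.0677,"ty": -0.0514,"tz": 0,"spin": 0},{"tx": -0.0756,"ty": -0.0575,"tz": 0,"spin": 0},{"tx": -0.0796,"ty": -0.0605,"tz": 0,"spin": 0}]'

```text
t: 12.0
ee_pos: [461.2, 75.0, 2.5]
orientation: [-2.979, -0.998, 0.001]
ft_force: [0.6, 0.9, -0.7]
width: 49.6
grasp_force: 29.9
```

Request:
apply_moves --targets '[{"tx": -0.001,"ty": -0.003,"tz": 0,"spin": 5},{"tx": -0.002,"ty": -0.008,"tz": 0,"spin": 13},{"tx": -0.004,"ty": -0.014,"tz": 0,"spin": 21},{"tx": -0.006,"ty": -0.02,"tz": 0,"spin": 29},{"tx": -0.008,"ty": -0.026,"tz": 0,"spin": 37},{"tx": -0.01,"ty": -0.031,"tz": 0,"spin": 44},{"tx": -0.01,"ty": -0.032,"tz": 0,"spin": 50},{"tx": -0.01,"ty": -0.032,"tz": 0,"spin": 50}]'

```text
t: 12.8
ee_pos: [451.9, 43.4, 2.5]
orientation: [-2.276, -2.165, 0.001]
ft_force: [-0.8, -0.5, 2.7]
width: 49.7
grasp_force: 29.9
```

Request:
apply_moves --targets '[{"tx": 0,"ty": 0,"tz": 0,"spin": 0},{"tx": 0,"ty": 0,"tz": 0,"spin": 0},{"tx": 0,"ty": 0,"tz": 0,"spin": 0},{"tx": 0,"ty": 0,"tz": 0,"spin": 0},{"tx": 0,"ty": 0,"tz": 0,"spin": 0},{"tx": 0,"ty": 0,"tz": 0,"spin": 0},{"tx": 0,"ty": 0,"tz": 0,"spin": 0},{"tx": 0,"ty": 0,"tz": 0,"spin": 0}]' --gripper -1

```text
t: 13.6
ee_pos: [452.2, 43.7, 2.5]
orientation: [-2.278, -2.164, 0.0]
ft_force: [-1.7, 0.1, 0.9]
width: 87.7
grasp_force: 0.0
```

Request:
apply_moves --targets '[{"tx": 0,"ty": 0,"tz": 0.04,"spin": 0},{"tx": 0,"ty": 0,"tz": 0.085,"spin": 0},{"tx": 0.001,"ty": 0.02,"tz": 0.11,"spin": 0},{"tx": 0.002,"ty": 0.05,"tz": 0.12,"spin": 0},{"tx": 0.004,"ty": 0.075,"tz": 0.12,"spin": 0},{"tx": 0.0045,"ty": 0.082,"tz": 0.12,"spin": 0},{"tx": 0.0045,"ty": 0.082,"tz": 0.12,"spin": 0},{"tx": 0.0045,"ty": 0.082,"tz": 0.12,"spin": 0}]'

```text
t: 14.4
ee_pos: [456.1, 125.1, 122.0]
orientation: [-2.277, -2.164, 0.002]
ft_force: [-0.2, -0.3, 0.8]
width: 87.8
grasp_force: 0.0
```

```bash
python3 look.py w5 pallet pallet_red_end pallet_plain_end dock dock_stop
```

```text
t 14.4 [456.1 125.1 122. ] [-2.277e+00 -2.164e+00  2.000e-03] cam [461. 209. 285.] axis [-0.02 -0.3  -0.95]
pallet 0.74 [273.5 241.2] [455.4  85. ]
pallet_red_end 0.82 [276.7 298.3] [455.6  22.1]
pallet_plain_end 0.68 [270.2 186.3] [455.2 143.4]
dock 0.92 [270.6 373.8] [443.5 -84.6]
```

View pics/w5.png

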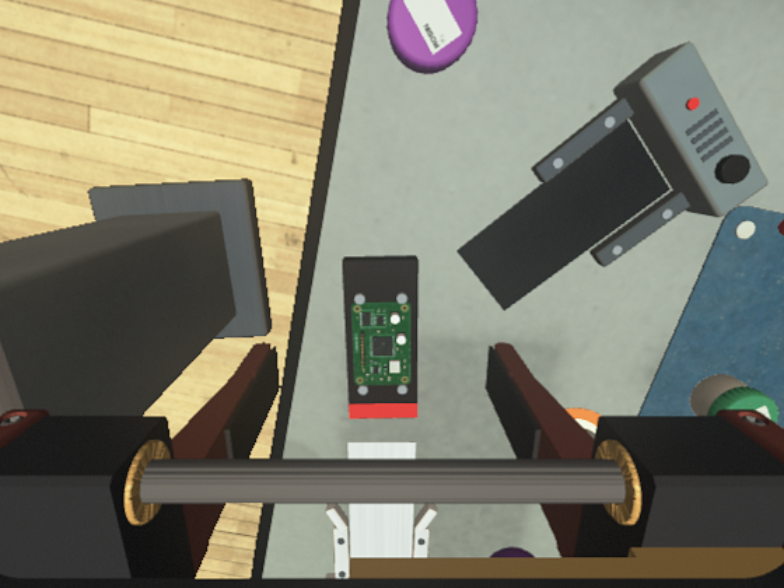

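```bash
cat > m5.py <<'E'
from h import *
d=np.load('w5.npz');C=(d['K'],d['R'],d['t'])
f=lambda x,y,z=12:w((x/1.4,y/1.4),z,C)[:2]
P=[f(349,417),f(418,417),f(344,262),f(418,262)];r=(P[0]+P[1])/2;b=(P[2]+P[3])/2;v=r-b
print(np.round(P,1));print('red',r,'plain',b,np.linalg.norm(v),np.degrees(np.arctan2(v[1],v[0]))%360,np.linalg.norm(P[0]-P[1]),np.linalg.norm(P[2]-P[3]))
F=[f(349,443,0),f(415,442,0)];print('floor',np.round(F,1),'mid',(F[0]+F[1])/2)
for q in [(327,507),(437,507)]: print('flare tip outer',np.round(f(*q,11),1))
for q in [(345,548),(414,548)]: print('rail inner',np.round(f(*q,11),1))
E
python3 m5.py
```

```text
[[427.5  28.1]
 [478.3  25.5]
 [432.9 145.1]
 [481.2 142.7]]
red [452.91070305  26.80589175] plain [457.0857512  143.92197396] 117.19047631788204 267.95833862179103 50.861481974011724 48.37892658937043
floor [[424.3  -3.5]
 [476.1  -5.1]] mid [450.19742039  -4.30987368]
flare tip outer [403.7 -54.7]
flare tip outer [491.4 -59. ]
rail inner [414.8 -97.8]
rail inner [ 471.9 -100.6]
```

The pallet lies clear of the bay in line with the dock: plain end at (381,257), red end at (383,412), dock floor edge at row 443. I'll grip it by the plain end.

Request:
apply_moves --targets '[{"tx": 0.0005,"ty": 0,"tz": -0.035,"spin": 0},{"tx": 0.0005,"ty": 0,"tz": -0.075,"spin": 0},{"tx": 0.0005,"ty": 0,"tz": -0.1,"spin": 0},{"tx": 0.0005,"ty": 0,"tz": -0.113,"spin": 0},{"tx": 0.0005,"ty": 0,"tz": -0.118,"spin": 0},{"tx": 0.0005,"ty": 0,"tz": -0.12,"spin": 0},{"tx": 0.0005,"ty": 0,"tz": -0.12,"spin": 0},{"tx": 0.0005,"ty": 0,"tz": -0.12,"spin": 0}]'

```text
t: 15.5
ee_pos: [458.0, 125.9, 3.4]
orientation: [2.277, 2.163, 0.003]
ft_force: [-0.1, 0.3, -1.0]
width: 87.8
grasp_force: 0.0
```

Request:
apply_moves --targets '[{"tx": 0,"ty": 0,"tz": 0,"spin": 0},{"tx": 0,"ty": 0,"tz": 0,"spin": 0},{"tx": 0,"ty": 0,"tz": 0,"spin": 0},{"tx": 0,"ty": 0,"tz": 0,"spin": 0},{"tx": 0,"ty": 0,"tz": 0,"spin": 0},{"tx": 0,"ty": 0,"tz": 0,"spin": 0},{"tx": 0,"ty": 0,"tz": 0,"spin": 0},{"tx": 0,"ty": 0,"tz": 0,"spin": 0}]' --gripper 1

```text
t: 16.3
ee_pos: [456.8, 125.7, 2.4]
orientation: [-2.277, -2.163, 0.001]
ft_force: [-1.9, 1.4, 3.6]
width: 49.8
grasp_force: 30.0
```

Request:
apply_moves --targets '[{"tx": -0.0004,"ty": -0.008,"tz": 0,"spin": 0},{"tx": -0.0011,"ty": -0.021,"tz": 0,"spin": 0},{"tx": -0.0018,"ty": -0.035,"tz": 0,"spin": 0},{"tx": -0.0026,"ty": -0.049,"tz": 0,"spin": 0},{"tx": -0.0033,"ty": -0.063,"tz": 0,"spin": 0},{"tx": -0.004,"ty": -0.077,"tz": 0,"spin": 0},{"tx": -0.0047,"ty": -0.089,"tz": 0,"spin": 0},{"tx": -0.005,"ty": -0.095,"tz": 0,"spin": 0}]'

```text
t: 17.1
ee_pos: [451.9, 29.2, 2.4]
orientation: [-2.279, -2.162, 0.0]
ft_force: [0.7, 2.6, 0.6]
width: 49.3
grasp_force: 30.0
```

```bash
python3 look.py w6 pallet dock pallet_red_end
python3 - <<'E'
from h import *
im=np.load('w6.npz')['im'];save('w6c',cv2.resize(im[170:420,200:350],(480,600+0) if 0 else (360,600)))
E
```

```text
t 17.1 [451.9  29.2   2.4] [-2.279 -2.162  0.   ] cam [457. 113. 165.] axis [-0.02 -0.3  -0.95]
pallet 0.78 [271.5 319.4] [449.7 -13.1]
pallet_red_end 0.64 [274.3 398.6] [448.4 -72.5]
```

View pics/w6.png

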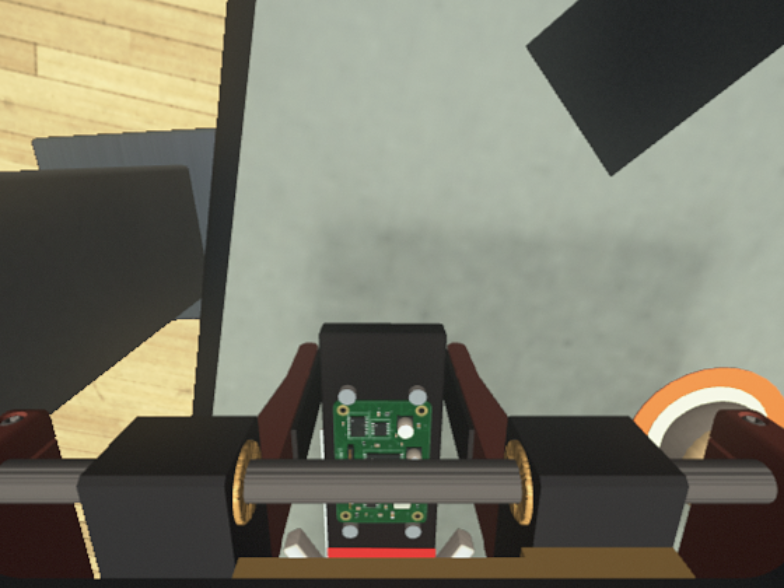

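The pallet is centred in the dock's flare, with the red stripe at (382,552) and the flare tips at about (298,543) and (462,543). I'll keep sliding it in.

Request:
apply_moves --targets '[{"tx": -0.0003,"ty": -0.006,"tz": 0,"spin": 0},{"tx": -0.0008,"ty": -0.014,"tz": 0,"spin": 0},{"tx": -0.0012,"ty": -0.023,"tz": 0,"spin": 0},{"tx": -0.0017,"ty": -0.032,"tz": 0,"spin": 0},{"tx": -0.0022,"ty": -0.041,"tz": 0,"spin": 0},{"tx": -0.0026,"ty": -0.05,"tz": 0,"spin": 0},{"tx": -0.003,"ty": -0.057,"tz": 0,"spin": 0},{"tx": -0.0032,"ty": -0.06,"tz": 0,"spin": 0}]'

```text
t: 18.1
ee_pos: [448.9, -30.1, 2.4]
orientation: [-2.279, -2.163, 0.0]
ft_force: [0.6, 2.2, 1.1]
width: 49.6
grasp_force: 30.0
```

Request:
apply_moves --targets '[{"tx": 0,"ty": -0.001,"tz": 0,"spin": 0},{"tx": -0.0001,"ty": -0.002,"tz": 0,"spin": 0},{"tx": -0.0002,"ty": -0.003,"tz": 0,"spin": 0},{"tx": -0.0002,"ty": -0.004,"tz": 0,"spin": 0},{"tx": -0.0003,"ty": -0.005,"tz": 0,"spin": 0},{"tx": -0.0003,"ty": -0.006,"tz": 0,"spin": 0},{"tx": -0.0003,"ty": -0.006,"tz": 0,"spin": 0},{"tx": -0.0003,"ty": -0.006,"tz": 0,"spin": 0}]'

```text
t: 18.9
ee_pos: [448.7, -35.3, 2.5]
orientation: [2.277, 2.164, -0.0]
ft_force: [0.6, 2.1, 1.5]
width: 49.8
grasp_force: 30.0
```

Request:
apply_moves --targets '[{"tx": 0,"ty": -0.0005,"tz": 0,"spin": 0},{"tx": 0,"ty": -0.001,"tz": 0,"spin": 0},{"tx": -0.0001,"ty": -0.0015,"tz": 0,"spin": 0},{"tx": -0.0001,"ty": -0.002,"tz": 0,"spin": 0},{"tx": -0.0001,"ty": -0.0025,"tz": 0,"spin": 0},{"tx": -0.0002,"ty": -0.003,"tz": 0,"spin": 0},{"tx": -0.0002,"ty": -0.0035,"tz": 0,"spin": 0},{"tx": -0.0002,"ty": -0.0035,"tz": 0,"spin": 0}]'

```text
t: 19.7
ee_pos: [448.5, -38.5, 2.5]
orientation: [-2.278, -2.163, -0.0]
ft_force: [1.0, 6.8, 1.1]
width: 49.6
grasp_force: 30.0
```

Request:
apply_moves --targets '[{"tx": 0,"ty": -0.0003,"tz": 0,"spin": 0},{"tx": 0,"ty": -0.0006,"tz": 0,"spin": 0},{"tx": 0,"ty": -0.0009,"tz": 0,"spin": 0},{"tx": 0,"ty": -0.0012,"tz": 0,"spin": 0},{"tx": -0.0001,"ty": -0.0015,"tz": 0,"spin": 0},{"tx": -0.0001,"ty": -0.0015,"tz": 0,"spin": 0},{"tx": -0.0001,"ty": -0.0015,"tz": 0,"spin": 0},{"tx": -0.0001,"ty": -0.0015,"tz": 0,"spin": 0}]'

```text
t: 20.5
ee_pos: [448.5, -38.7, 2.4]
orientation: [-2.278, -2.162, -0.002]
ft_force: [0.9, 20.1, 1.3]
width: 49.8
grasp_force: 30.0
```

Request:
apply_moves --targets '[{"tx": 0,"ty": 0,"tz": 0,"spin": 0},{"tx": 0,"ty": 0,"tz": 0,"spin": 0},{"tx": 0,"ty": 0,"tz": 0,"spin": 0},{"tx": 0,"ty": 0,"tz": 0,"spin": 0},{"tx": 0,"ty": 0,"tz": 0,"spin": 0},{"tx": 0,"ty": 0,"tz": 0,"spin": 0},{"tx": 0,"ty": 0,"tz": 0,"spin": 0},{"tx": 0,"ty": 0,"tz": 0,"spin": 0}]' --gripper -1

```text
t: 21.3
ee_pos: [448.4, -40.3, 2.5]
orientation: [2.278, 2.164, 0.0]
ft_force: [-0.5, -0.7, 0.4]
width: 87.9
grasp_force: 0.0
```

Request:
apply_moves --targets '[{"tx": 0,"ty": 0,"tz": 0.02,"spin": 0},{"tx": 0,"ty": 0,"tz": 0.05,"spin": 0},{"tx": 0,"ty": 0,"tz": 0.09,"spin": 0},{"tx": 0,"ty": 0.01,"tz": 0.13,"spin": 0},{"tx": 0,"ty": 0.03,"tz": 0.17,"spin": 0},{"tx": 0,"ty": 0.05,"tz": 0.2,"spin": 0},{"tx": 0,"ty": 0.06,"tz": 0.22,"spin": 0},{"tx": 0,"ty": 0.06,"tz": 0.22,"spin": 0}]'

```text
t: 22.1
ee_pos: [450.0, 20.7, 225.1]
orientation: [2.273, 2.163, 0.007]
ft_force: [0.5, 0.5, 0.2]
width: 87.9
grasp_force: 0.0
```

```bash
python3 look.py w7 pallet pallet_red_end dock_stop flux_pot disc
```

```text
t 22.1 [450.   20.7 225.1] [2.273 2.163 0.007] cam [454. 105. 388.] axis [-0.01 -0.3  -0.95]
pallet 0.59 [273.2 253.7] [447.6 -83.1]
pallet_red_end 0.67 [274.3 292.8] [ 446.2 -142. ]
dock_stop 0.62 [268.6 290.8] [ 438.2 -138.2]
flux_pot 0.79 [382.3 203.1] [595.6 -16.9]
flux_pot 0.63 [350.2 281.1] [ 556.3 -132.3]
disc 0.85 [384.  198.3] [597.5 -10.4]
```

View pics/w7.png

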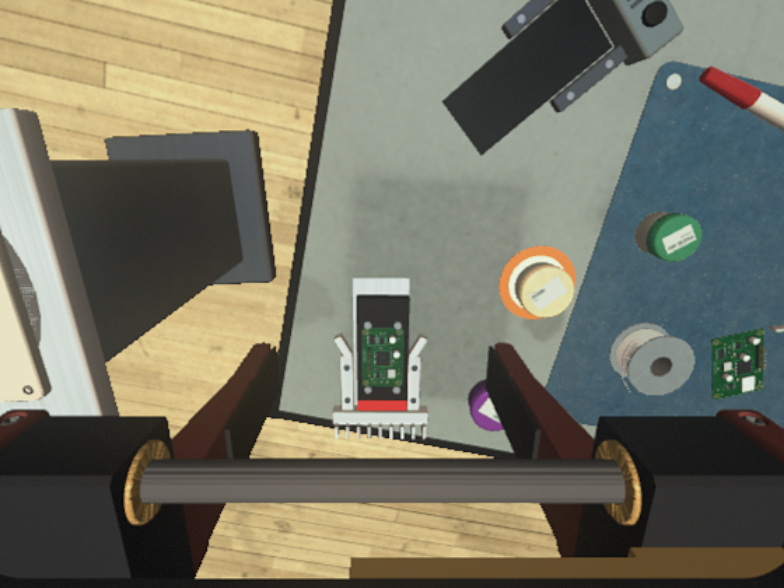

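The red end touches the stop at (382,408). The cream pot stands on the disc at (545,290), and the jar and spool haven't moved.

```bash
python3 -c "
from workcell import ctrl
print(ctrl.close_job())"
```

```text
the job is handed in; nothing more can be done
None
```

The job is handed in after about 22 s: the cream-lidded pot stands on the parking disc, the pallet is in the cooling dock with its red end against the stop, and the green-lidded jar and solder spool were left where they stood.

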